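# Turn the make-up palette pans-up and put it away in the drawer

## Robot

A 7-joint arm with a two-finger parallel gripper is mounted at the origin on the work surface. World frame = base frame: x ahead of the robot, y to its left, z up, the work surface at z = 0. Lengths are in mm, angles in rad, forces in N, time in s.
With the tool pointing down it reaches from about 400 to 875 mm from the base axis. Payload 4.4 kg.
Tool frame: the origin (TCP) lies midway between the tips of the shut fingers; the grasp point (between the pads) lies 19 mm behind it; z points along the fingers, y is the line along which they close (so a half turn about z gives the same grasp; the last joint's range is limited). The gripper opens to 85 mm and grips with 20 to 120 N. Pads are 22 mm wide; open, the fingers measure 114 mm over their backs; the gripper's body (76 mm by 85 mm) begins 54 mm behind the grasp point. The pads swing forward as they close: fully open they stand 13 mm farther back than shut.
Start: joints at [1.049, 0.628, 0.038, 1.517, -0.027, 0.996, -0.02], TCP at [286.146, -583.642, 231.313] pointing down, gripper open.
Joint ranges: [-3.06, 3.06], [-0.37, 2.12], [-1.25, 1.32], [0.18, 2.47], [-1.1, 4.24], [0.23, 1.98], [-2.94, 2.94]. Speed limits (rad/s): [2.57, 2.57, 3.14, 3.14, 3.14, 3.14, 3.14].

## Interface

Orientations are given as [roll, pitch, yaw] about the fixed x, y, z axes, in that order (R = Rz(yaw) Ry(pitch) Rx(roll)).
In Python, from cell import ctrl gives the robot as it stands.
- The arm moves only by the shell command python3 -m crank 'ROWS' [OPENING]. ROWS is JSON, a list that holds one entry, the list of rows, each a list of 4 numbers: the shift along the tool's x, y, z normalised to -1 to 1, where 1 is 2.5 cm, then the turn about the tool's z normalised to -1 to 1, where 1 is 0.08 rad. In form: [[[dx, dy, dz, turn], ...]]. A call has 1 to 12 rows; each row shifts and turns the commanded pose from where the row before left it, along the tool's axes as they then stand; what a row does not reach is not made up. A row lasts 1/12 s, in which the tool goes at most 41.7 mm and 7.16 degrees, less where a joint would pass 70% of its speed; a pose out of reach is approached as far as the arm can. A call with a number of a shift or a turn outside -1 to 1 is refused whole. A call with a gripper value outside its range is refused whole. OPENING is the closure, from -1 (fully open) to 1 (shut), set as the call begins (- or left out, the last holds). The fingers move at their own pace and stop on an object; the grip force is fixed at half the most. Time passes only in rows, so rows that do not move let the fingers close. It gives the time, the measured TCP pose, the force, the opening and the grip force at its end, in the units of the state.
- ctrl.read_state(): the state, without advancing time (a new reading comes with each control period).
- ctrl.get_image(name): name is "scene" or "top" or "wrist"; returns a dict with "img" (384x512x3 uint8, red, green, blue), "intrinsics" (3x3 intrinsics, pixels), "extrinsics" (4x4, takes a point from camera to world coordinates). Camera axes: x right, y up, looking along -z (the intrinsics and any distortion apply to the point x, -y, -z); pixel columns grow to the right and rows downward; lengths in mm; the calibration is good to about 2 mm. A picture is of the moment at which its call begins. There is no depth.
- ctrl.finish_job(): hands the job in; it is judged then, once.
Trained networks look in the newest picture that a camera, given by its name, has taken for a name from the list of things; names that differ only in an ending like _2 or _b are one class to them, and where a whole thing is asked for, a point or a joint stands for the part that bears it (a point fixed in the world has none). Each returns a list of dicts, best first, with "confidence" (0 to 1); they miss things now and then, are a little off and sometimes report something else, mostly with a low value. They report only what shows in the picture. A call takes as long as a camera call. They do not tell look-alikes from the thing itself.
- ctrl.find_in(camera, target): "position" ([row, column] in pixels, amid what is visible of it).
- ctrl.trace(camera, target): "mask" (384x512 bool, what is visible of it) and "position" ([row, column] in pixels, amid what is visible of it).
- ctrl.place_of(camera, target): "position" ([row, column] in pixels: a listed point, or the origin of a listed thing).
The state is a dict: "clock": time; "qpos": joint angles; "qd": joint speeds; "tau": joint torques, N m; "eef_pos": TCP position; "tool_rot": TCP orientation; "force": force on the tool from outside, world axes, zero at the start; "torque": the same for the moment, N m; "width": finger opening in mm; "gripper_force": force on a finger pad.
Only numpy, scipy, OpenCV 4.12 (cv2) and the standard library are available. Lean on these libraries where they do the work, as an engineer would, in place of code of your own. Each camera call takes 0.05 s, during which the arm holds its last target. There are 200 camera calls.

## Task

The make-up palette has been left lying with its powder pans face down on the slab. Turn it over and lay it pans up, flat in the open drawer under the carousel, then push the drawer fully home until it clicks. The pressed powder cracks if the palette is dropped or slammed down, so handle it gently, and leave the other things on the slab standing where they are.

Things in the scene. Friction and masses are not known exactly. Their poses are not given: they have to be found in the camera images.
- palette: flat black make-up palette, a rigid slab 110 x 64 x 16 mm, about 0.18 kg; one big face is plain, the other shows eight round powder pans. Origin in the middle of the slab; x along its 110 mm, y along its 64 mm; its z axis leaves through the PLAIN back. It starts pans down (z up) on the slab; turned over, its z points down. It can stand on a 64 x 16 mm end
- drawer (a joint): slide of the drawer, m: 0 = fully home, about 0.16 at the start = open. The last 13 mm ride over a spring detent (about 8 N) that then pulls the drawer to 0 and keeps it there
- drawer_floor (a point): middle of the inner floor of the drawer, on the floor's top (8 mm above the slab). x points into the unit (away from the drawer's front), y to the left seen from the front, z up. Inside: 190 mm along x (-97 to +92 mm), 136 mm along y, side walls 22 mm high above the floor, front panel 30 mm high above the floor
- drawer_front (a point): middle of the outer face of the drawer's flat front panel (176 mm wide, 12 mm thick, from 4 to 38 mm above the slab), 109.5 mm in front of the middle of the floor; x points into the unit. Push here; there is no handle
- unit: fixed white drawer unit 230 mm deep (x), 176 mm wide (y), 52 mm high; origin under its centre, its open front is at x = -115 mm, the drawer slides out along -x. The drawer opening is 47 mm high. A clear carousel (136 mm across, about 200 mm high with the brushes in it) turns on top, its axis at x = +35 mm, so it starts 82 mm behind the unit's front
- table: the terrazzo slab, top at z = 0
- toothbrush_cup: white ceramic toothbrush cup, 76 mm across, 100 mm high, with two toothbrushes; origin under its centre, z up; bystander
- polish_bottle: square glass nail polish bottle 34 x 34 mm, 80 mm high with black cap; origin under its centre, z up; bystander
- perfume: amber glass perfume bottle 34 x 60 mm, 110 mm high; origin under its centre, z up; bystander
- cream_jar: white cream jar, 64 mm across, 50 mm high; origin under its centre, z up; bystander
- lash_curler: steel lash curler lying flat, 120 x 65 mm, 12 mm high; origin under its middle; bystander
- hair_brush: black plastic hair brush lying flat, 175 mm long, 45 mm wide, 26 mm high; origin under its middle, x along it; bystander
Mind the look-alikes: they are no part of the job. What is shaped like the palette but blue is not meant.

How it is judged:
By the outcome, as a careful person would: the job done as asked, in the order asked, and still so for the second after the job is handed in, with the robot touching nothing.
It also fails if it takes over 72 s, if anything falls off the work surface, if the arm or the gripper's body presses on something with over 40 N, if the wrist force passes 120 N, or if a joint passes its speed limit or range.

## Working session

There is one attempt and no reset: what is moved stays moved. The work goes in short steps, Python scripts to look and compute and a shell command to move; the robot and the scene stay as the last step left them, time stands still between calls to the robot, and variables do not carry over. Pictures are saved under pics/ and viewed, at most 13 in all, crops included, and the job is handed in when it is done.

```bash
ls; mkdir -p pics; cat > h.py <<'E'
import numpy as np, cv2
from cell import ctrl
def ray(im,rc):
    K=np.array(im["intrinsics"]);T=np.array(im["extrinsics"])
    r,c=rc; d=np.array([(c-K[0,2])/K[0,0],-(r-K[1,2])/K[1,1],-1]); return T[:3,3],T[:3,:3]@d
def onz(im,rc,z=0):
    o,d=ray(im,rc); return (o+d*(z-o[2])/d[2]).round(1)
def proj(im,p):
    K=np.array(im["intrinsics"]);T=np.array(im["extrinsics"])
    q=T[:3,:3].T@(np.array(p,float)-T[:3,3]); return [K[1,2]+K[1,1]*-q[1]/-q[2], K[0,2]+K[0,0]*q[0]/-q[2]]
def save(im,n): cv2.imwrite("pics/"+n,im["img"][:,:,::-1])
E
python3 - <<'E'
from h import *
s=ctrl.get_image("scene");t=ctrl.get_image("top")
cv2.imwrite("pics/a.png",cv2.resize(np.vstack([s["img"],t["img"]])[:,:,::-1],(400,600))if 0 else t["img"][:,:,::-1]); save(s,"b.png")
for n,z in [("palette",16),("drawer_floor",8),("drawer_front",21),("unit",0),("toothbrush_cup",0),("polish_bottle",0),("perfume",0),("cream_jar",0),("lash_curler",0),("hair_brush",0)]:
    for cam,im in(("top",t),("scene",s)):
        for d in ctrl.place_of(cam,n)[:3]: print(n,cam,round(d["confidence"],2),np.round(d["position"],1),onz(im,d["position"],z))
print(ctrl.read_state())
E
```

```text
pics
palette top 0.66 [208.7 359. ] [ 543.6 -268.6   16. ]
palette scene 0.87 [248.5 185.9] [ 548.6 -273.    16. ]
palette scene 0.73 [217.  164.5] [ 400.8 -205.2   16. ]
drawer_floor top 0.86 [179.  223.1] [629.4 112.4   8. ]
drawer_floor scene 0.85 [192.9 278.1] [630.2  99.6   8. ]
drawer_front top 0.58 [221.5 221. ] [507.7 115.7  21. ]
drawer_front top 0.41 [177.7 221.8] [630.8 114.9  21. ]
drawer_front scene 0.75 [177.6 252.5] [516.1 115.8  21. ]
unit top 0.75 [124.3 221.3] [793.3 120.2   0. ]
unit scene 0.83 [209.8 326.7] [803.5 111.9   0. ]
toothbrush_cup top 0.72 [208.8 359.4] [ 544.9 -274.1    0. ]
toothbrush_cup top 0.65 [158.6 387.4] [ 690.2 -360.3    0. ]
toothbrush_cup scene 0.85 [299.8 204.3] [ 692.4 -370.8    0. ]
polish_bottle top 0.78 [151.9 310.5] [ 710.2 -139.     0. ]
polish_bottle scene 0.55 [247.2 258.5] [ 708.  -147.8    0. ]
perfume top 0.56 [218.3 117.9] [518.2 409.4   0. ]
perfume scene 0.79 [150.9 289.5] [519.6 386.7   0. ]
perfume scene 0.67 [190.7 213.8] [429.2   2.4   0. ]
cream_jar top 0.89 [171.8 115.6] [652.1 422.6   0. ]
cream_jar scene 0.75 [156.9 32
[... 264 characters left out ...]
.1, 'qpos': array([ 1.0492252 ,  0.62838682,  0.03850588,  1.51738534, -0.02699496,
        0.99627524, -0.02000314]), 'qd': array([ 1.52489293e-03,  8.23366656e-05, -1.73407442e-03, -8.80301434e-04,
       -1.07816549e-04,  8.34157341e-04, -4.84607864e-04]), 'tau': array([-3.02675353e-04, -5.63282812e+01,  1.22568179e+00, -1.93783915e+01,
        1.09558416e-02,  1.55549842e-03,  5.30310771e-06]), 'eef_pos': array([ 286.13526997, -583.66788472,  231.3267837 ]), 'tool_rot': array([ 3.14152959e+00, -3.07351414e-05,  4.55741296e-01]), 'force': array([ 0.87813862,  0.49568619, -0.13722566]), 'torque': array([0.03908014, 0.00710382, 0.04952989]), 'gripper_force': 0.0, 'width': 85.30008112082363}
```

View pics/a.png

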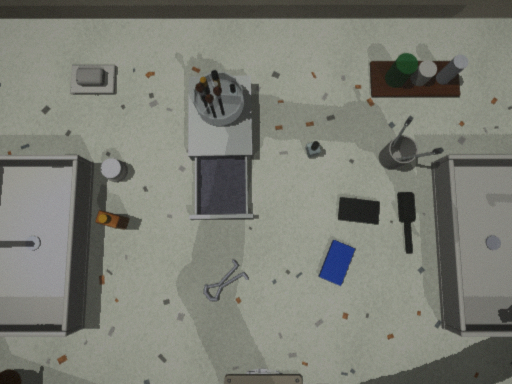

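View pics/b.png

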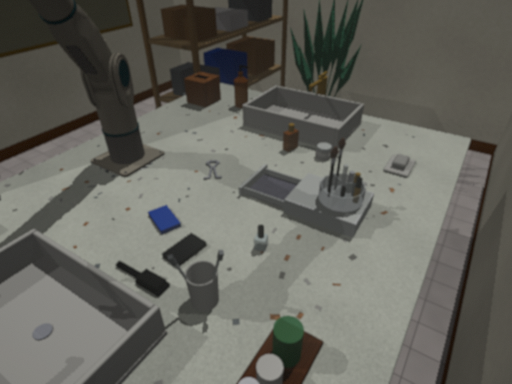

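The top view shows two palette-shaped slabs: a black one at (209,359) and a blue one at (262,337). Black fits the description, so I'll confirm it in a crop. The drawer is at about (185,222). The tool can only point down, so I plan to flip the palette by letting it pivot in the pads.

```bash
python3 - <<'E'
from h import *
out=[]
for cam in("top","scene"):
    im=ctrl.get_image(cam)
    a=im["img"]
    r0,c0=((150,290) if cam=="top" else (190,130)); out.append(cv2.resize(a[r0:r0+130,c0:c0+130],(400,400),interpolation=cv2.INTER_CUBIC))
    for n,z in(("palette",16),("drawer",38),("unit",52),("hair_brush",20)):
        for d in ctrl.trace(cam,n)[:2]:
            m=np.argwhere(d["mask"])
            P=np.array([onz(im,p,z)[:2] for p in m],np.float32)
            col=a[d["mask"]].mean(0).round()
            print(cam,n,round(d["confidence"],2),np.round(d["position"]),col,cv2.minAreaRect(P),P.min(0),P.max(0))
cv2.imwrite("pics/c.png",np.hstack(out)[:,:,::-1])
E
```

```text
top palette 0.94 [209. 358.] [36. 37. 34.] ((539.1295776367188, -267.33001708984375), (112.4283447265625, 64.87947082519531), 83.58409118652344) [ 503.7 -325.1] [ 576.5 -209.3]
top palette 0.64 [262. 336.] [ 36.  58. 125.] ((396.1864318847656, -200.37344360351562), (66.43599700927734, 110.58045196533203), 66.68228149414062) [ 338.2 -247.9] [ 456.9 -150.1]
top drawer 0.55 [188. 219.] [72. 73. 77.] ((601.3499755859375, 114.29998779296875), (181.29995727539062, 174.5999755859375), 0.0) [510.7  27. ] [692.  201.6]
top unit 0.57 [145. 220.] [96. 97. 96.] ((722.8589477539062, 119.62312316894531), (425.9493408203125, 179.92709350585938), 0.09203992784023285) [509.8  29.5] [935.8 209.8]
top hair_brush 0.75 [214. 406.] [42. 42. 39.] ((504.4985656738281, -402.0), (171.58534240722656, 52.83460235595703), 0.8184637427330017) [ 418.7 -428. ] [ 590.  -374.6]
scene palette 0.96 [218. 164.] [ 46.  63. 113.] ((401.18011474609375, -211.63345336914062), (65.99604797363281, 122.63331604003906), 65.63754272460938) [ 337.1 -260.7] [ 464.5 -162.5]
scene palette 0.53 [193. 319.] [89. 90. 88.] ((708.8009033203125, 293.8582763671875), (562.901611328125, 430.596435546875), 89.87124633789062) [493.1  12.2] [923.5 575.4]
scene drawer 0.97 [184. 269.] [80. 81. 81.] ((603.36181640625, 98.63884735107422), (177.433349609375, 195.7462921142578), 3.155160903930664) [513.6  -2.6] [697.  191.9]
scene unit 0.63 [193. 320.] [88. 89. 88.] ((724.10400390625, 235.3812255859375), (399.44769287109375, 528.9682006835938), 1.6626908779144287) [526.4 -28.3] [929.2 499.1]
scene unit 0.56 [170. 211.] [104. 106. 104.] ((389.10540771484375, 49.60154724121094), (54.531551361083984, 119.17668151855469), 34.92523193359375) [340.3 -11.9] [443.1 103.6]
scene hair_brush 0.73 [278. 150.] [35. 35. 33.] ((516.0533447265625, -410.0946960449219), (171.72967529296875, 46.822349548339844), 0.9877351522445679) [ 430.2 -432.9] [ 602.2 -385.7]
```

View pics/c.png

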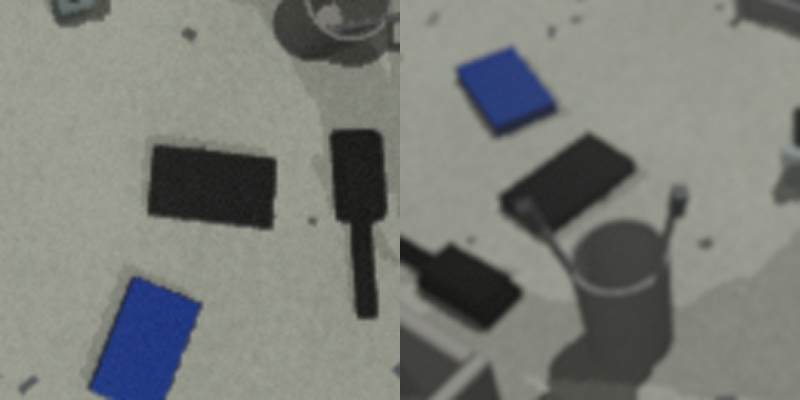

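Confirmed: the black slab at top (209,358) is the palette. Its centre is about (540,-268), with the long axis at 83.6°. I'll move above its -y end.

```bash
python3 -m crank '[[[0.98,-0.38,0,0],[0.98,-0.38,0,0],[0.98,-0.38,0,0],[0.98,-0.38,0,0],[0.98,-0.38,0,0],[0.98,-0.38,0,0],[0.98,-0.38,0,0],[0.98,-0.38,0,0],[0.98,-0.38,0,0],[0.98,-0.38,0,0],[0.98,-0.38,0,0],[0.98,-0.38,0,0]]]' -1
python3 -m crank '[[[0.96,-0.36,0,0],[0.96,-0.36,0,0],[0,0,0.5,-0.9],[0,0,0.5,-0.9],[0,0,0.5,-0.9],[0,0,0.5,-0.9],[0,0,0.5,-0.9],[0,0,0.5,-0.9],[0,0,0.5,-0.9],[0,0,0,-0.9],[0,0,0,-0.9],[0,0,0,-0.9]]]'
python3 -m crank '[[[0,0,0,-0.9],[0,0,0,-0.9],[0,0,0,-0.9],[0,0,0,-0.85],[0,0,0,0],[0,0,0,0]]]'
python3 - <<'E'
from h import *
s=ctrl.read_state();print(s["clock"],s["eef_pos"],s["tool_rot"],s["qpos"])
im=ctrl.get_image("wrist");save(im,"d.png")
for d in ctrl.trace("wrist","palette")[:2]:
    m=np.argwhere(d["mask"]);P=np.array([onz(im,p,16)[:2] for p in m],np.float32)
    print(d["confidence"],cv2.minAreaRect(P),P.min(0),P.max(0))
E
```

```text
clock: 2.6
eef_pos: [500.8, -350.9, 231.5]
tool_rot: [3.141, -0.0, 0.456]
force: [0.2, -0.1, 0.3]
width: 85.5
gripper_force: 0.0
clock: 3.6
eef_pos: [535.1, -314.6, 143.5]
tool_rot: [-3.141, -0.0, 1.179]
force: [0.4, -0.3, -0.3]
width: 85.4
gripper_force: 0.0
clock: 4.1
eef_pos: [535.1, -314.8, 143.8]
tool_rot: [3.141, -0.0, 1.458]
force: [0.6, 0.3, 0.2]
width: 85.1
gripper_force: 0.0
4.1 [ 535.10521011 -314.78159103  143.84310603] [ 3.14142520e+00 -8.58455885e-05  1.45757979e+00] [ 0.63482421  0.69645943 -0.24298484  1.68145286  0.21878149  0.79024343
  0.17851956]
0.85 ((401.28582763671875, -205.4237823486328), (64.1642837524414, 107.66151428222656), 66.85469818115234) [ 343.8 -253.2] [ 462.4 -157.1]
0.6 ((539.2868041992188, -269.5256042480469), (109.83113098144531, 63.94894790649414), 83.28507232666016) [ 501.8 -327.2] [ 576.7 -211.7]
```

View pics/d.png

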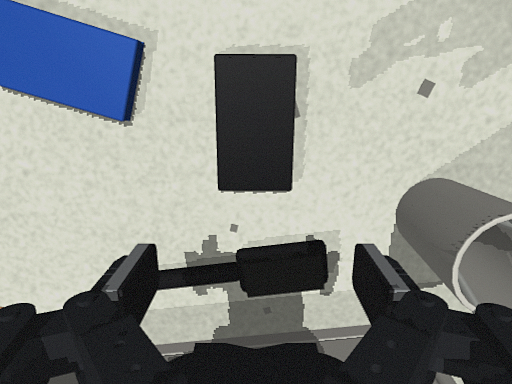

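The wrist view shows the black palette between columns 215 and 297 and rows 53 and 190, centred between the fingers. I'll descend and close with a light grip.

```bash
python3 -m crank '[[[-0.05,0,1,0],[0,0,1,0],[0,0,1,0],[0,0,1,0],[0,0,1,0],[0,0,0.5,0],[0,0,0.4,0],[0,0,0,0]]]' -1
python3 -m crank '[[[0,0,0,0],[0,0,0,0],[0,0,0,0],[0,0,0,0],[0,0,0,0],[0,0,0,0]]]' -0.48
```

```text
clock: 4.87
eef_pos: [534.1, -315.3, -5.3]
tool_rot: [-3.139, -0.001, 1.46]
force: [-0.1, 0.7, -0.8]
width: 85.4
gripper_force: 0.0
clock: 5.37
eef_pos: [535.9, -316.3, -2.2]
tool_rot: [3.139, 0.001, 1.46]
force: [-0.4, 0.5, 6.7]
width: 63.6
gripper_force: 20.0
```

```bash
python3 -m crank '[[[0,0,-0.25,0],[0,0,-0.25,0],[0,0,-0.25,0],[0,0,-0.25,0],[0,0,-0.25,0],[0,0,-0.25,0],[0,0,0,0],[0,0,0,0]]]'
python3 - <<'E'
from h import *
im=ctrl.get_image("scene");cv2.imwrite("pics/e.png",cv2.resize(im["img"][150:310,100:300],(800,600))[:,:,::-1])
E
```

```text
clock: 6.03
eef_pos: [535.3, -316.0, 34.3]
tool_rot: [3.141, 0.0, 1.46]
force: [-0.3, 0.0, -2.8]
width: 63.1
gripper_force: 19.3
```

View pics/e.png

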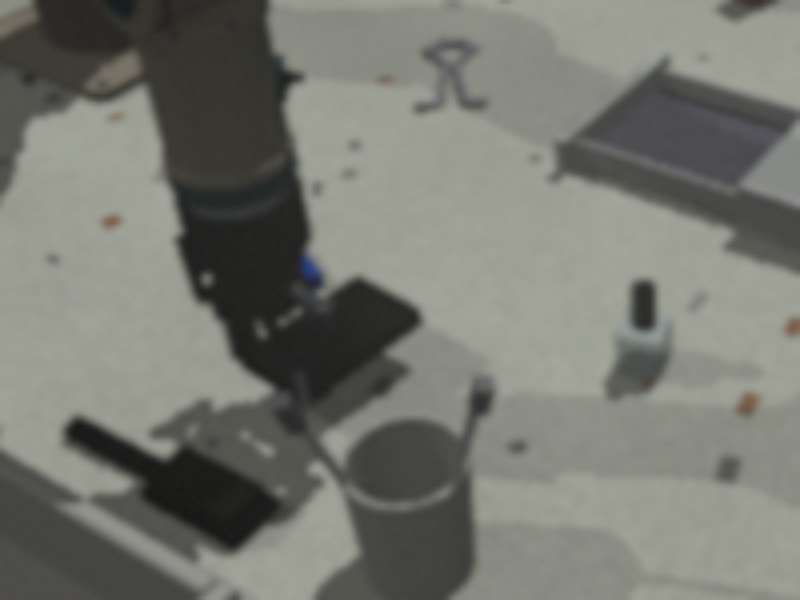

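The crop shows the palette lifted level: its far end at (420,318) is clear of its shadow. The pads are holding it stiffly, so I'll lower it and ease the grip.

```bash
python3 -m crank '[[[0,0,0.3,0],[0,0,0.3,0],[0,0,0.3,0],[0,0,0,0],[0,0,0,0]]]'
python3 -m crank '[[[0,0,0,0],[0,0,0,0],[0,0,0,0]]]' -0.49
python3 -m crank '[[[0,0,0,0],[0,0,0,0],[0,0,0,0]]]' -0.497
```

```text
clock: 6.5
eef_pos: [534.2, -315.4, 10.0]
tool_rot: [-3.139, -0.001, 1.46]
force: [-0.6, 0.3, -2.1]
width: 63.5
gripper_force: 19.3
clock: 6.75
eef_pos: [535.3, -316.0, 11.6]
tool_rot: [3.141, 0.0, 1.46]
force: [0.5, 0.6, -2.4]
width: 63.6
gripper_force: 13.3
clock: 7.0
eef_pos: [535.3, -315.9, 11.7]
tool_rot: [3.141, 0.0, 1.46]
force: [0.4, -0.9, -1.8]
width: 63.9
gripper_force: 2.6
```

```bash
python3 -m crank '[[[0,0,0,0],[0,0,-0.2,0],[0,0,-0.2,0],[0,0,-0.2,0],[0,0,-0.2,0],[0,0,-0.2,0],[0,0,-0.2,0],[0,0,0,0]]]' -0.495
python3 - <<'E'
from h import *
im=ctrl.get_image("scene");w=ctrl.get_image("wrist");cv2.imwrite("pics/f.png",np.hstack([cv2.resize(im["img"][200:290,140:240],(400,360)),cv2.resize(w["img"],(400,360))])[:,:,::-1])
print(ctrl.read_state()["torque"])
E
```

```text
clock: 7.67
eef_pos: [535.6, -316.3, 42.7]
tool_rot: [3.14, 0.001, 1.46]
force: [-1.3, -1.1, -0.9]
width: 64.3
gripper_force: 3.9
[-0.18536769 -0.10928457  0.01982293]
```

View pics/f.png

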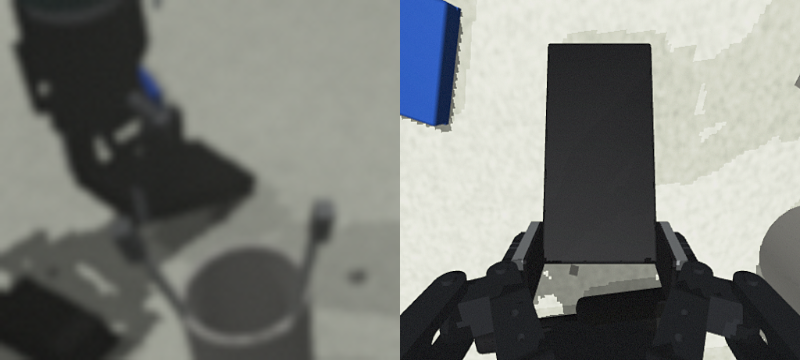

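The wrist view shows the palette narrowing from 112 px at the near end to 102 px at the far end, and the vertical force is about half its weight. So it is pivoting with the far end on the slab. I'll follow the arc until it stands upright.

```bash
python3 -m crank '[[[0.2,0,-0.3,0],[0.2,0,-0.3,0],[0.3,0,-0.3,0],[0.3,0,-0.3,0],[0.4,0,-0.25,0],[0.4,0,-0.25,0],[0.4,0,-0.12,0],[0.4,0,-0.12,0],[0.2,0,-0.08,0],[0,0,-0.08,0],[0,0,-0.2,0],[0,0,-0.2,0]]]'
python3 -m crank '[[[0,0,-0.2,0],[0,0,0,0],[0,0,0,0],[0,0,0,0]]]'
python3 - <<'E'
from h import *
im=ctrl.get_image("scene");w=ctrl.get_image("wrist");cv2.imwrite("pics/g.png",np.hstack([cv2.resize(im["img"][180:270,140:240],(400,360)),cv2.resize(w["img"],(400,360))])[:,:,::-1])
E
```

```text
clock: 8.77
eef_pos: [542.2, -246.7, 103.6]
tool_rot: [-3.14, 0.0, 1.459]
force: [-0.7, -0.1, -2.5]
width: 63.8
gripper_force: 3.4
clock: 9.1
eef_pos: [542.6, -246.6, 108.8]
tool_rot: [-3.142, -0.0, 1.459]
force: [0.3, -0.2, -2.3]
width: 63.7
gripper_force: 3.4
```

View pics/g.png

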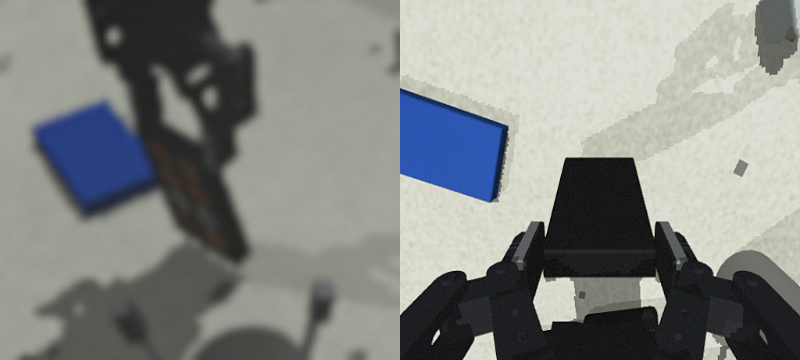

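The palette now hangs steeply from the pads, pans toward the camera at about (205,205) in the left panel, far end slightly forward. I'll lower until it touches and then carry the pivot over the top.

```bash
python3 -m crank '[[[0,0,0.15,0],[0,0,0.15,0],[0,0,0.15,0],[0,0,0,0],[0,0,0,0]]]'
python3 - <<'E'
from h import *
w=ctrl.get_image("wrist")
s=ctrl.read_state();p=s["eef_pos"];a=np.array([.115,.993,0])
# expected widths of near/far top edges: fit tilt from far-edge row of plain face
for t in (50,60,70,80,90):
    t=np.radians(t);A=p+[0,0,10];u=a*np.cos(t)-np.array([0,0,np.sin(t)]);n=a*np.sin(t)+np.array([0,0,np.cos(t)])
    print(np.degrees(t),[np.round(proj(w,A+k*u+8*n)) for k in(-8,102)])
save(w,"g2.png")
g=w["img"].sum(2)[:,256];print([(i,int(g[i])) for i in range(120,320,6)])
E
python3 -m crank '[[[0,0,0.15,0],[0,0,0.15,0],[0,0,0,0],[0,0,0,0]]]'
```

```text
clock: 9.62
eef_pos: [542.4, -246.1, 97.0]
tool_rot: [-3.141, -0.0, 1.46]
force: [-0.2, -0.6, -2.7]
width: 64.2
gripper_force: 3.4
50.0 [array([270., 258.]), array([ 93., 258.])]
59.99999999999999 [array([266., 258.]), array([115., 257.])]
70.0 [array([261., 258.]), array([138., 257.])]
80.0 [array([256., 258.]), array([160., 257.])]
90.0 [array([252., 258.]), array([183., 257.])]
[(120, 660), (126, 648), (132, 647), (138, 648), (144, 642), (150, 564), (156, 557), (162, 532), (168, 119), (174, 58), (180, 60), (186, 60), (192, 55), (198, 66), (204, 72), (210, 76), (216, 49), (222, 66), (228, 70), (234, 72), (240, 78), (246, 35), (252, 67), (258, 57), (264, 86), (270, 90), (276, 89), (282, 85), (288, 97), (294, 17), (300, 363), (306, 381), (312, 371), (318, 367)]
clock: 10.0
eef_pos: [543.3, -246.4, 90.3]
tool_rot: [3.14, 0.0, 1.46]
force: [0.9, 0.4, 0.6]
width: 64.1
gripper_force: 4.1
```

The tilt is about 83° and the tip is touching the slab. I'll push over the top in stages.

```bash
python3 -m crank '[[[0.25,0,0,0],[0.25,0,0,0],[0.25,0,0,0],[0.25,0,0,0],[0.25,0,0.02,0],[0.27,0,0.04,0],[0.27,0,0.06,0],[0,0,0,0],[0,0,0,0]]]'
python3 - <<'E'
from h import *
w=ctrl.get_image("wrist")
save(w,"g3.png")
g=w["img"].sum(2)[:,256];print([(i,int(g[i])) for i in range(120,340,6)])
E
```

```text
clock: 10.75
eef_pos: [548.0, -200.7, 87.2]
tool_rot: [3.142, -0.001, 1.461]
force: [0.2, 1.3, 3.7]
width: 63.6
gripper_force: 4.6
[(120, 574), (126, 583), (132, 571), (138, 592), (144, 558), (150, 585), (156, 581), (162, 571), (168, 594), (174, 587), (180, 590), (186, 578), (192, 516), (198, 514), (204, 521), (210, 501), (216, 499), (222, 482), (228, 0), (234, 52), (240, 67), (246, 32), (252, 38), (258, 38), (264, 23), (270, 98), (276, 113), (282, 105), (288, 110), (294, 40), (300, 67), (306, 341), (312, 344), (318, 335), (324, 329), (330, 331), (336, 343)]
```

View pics/g3.png

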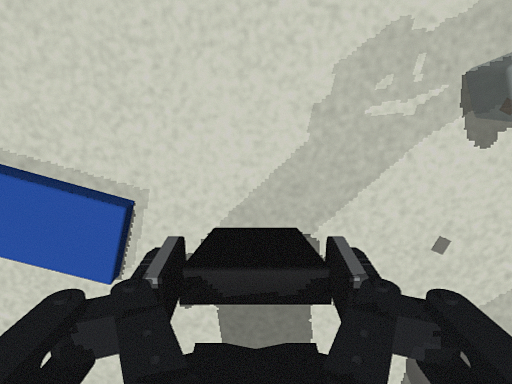

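The wrist view shows the top end of the palette at rows 268–303 and the far edge at row 228. It is past vertical, about 70° from the slab on the new side, so I'll continue laying it down along the arc.

```bash
python3 -m crank '[[[0.24,0,0.06,0],[0.24,0,0.07,0],[0.24,0,0.08,0],[0.22,0,0.12,0],[0.22,0,0.14,0],[0.22,0,0.16,0],[0.22,0,0.16,0],[0,0,0,0]]]'
python3 -m crank '[[[0.18,0,0.18,0],[0.18,0,0.2,0],[0.18,0,0.2,0],[0.16,0,0.22,0],[0,0,0,0]]]'
```

```text
clock: 11.47
eef_pos: [552.1, -159.9, 66.3]
tool_rot: [-3.141, -0.001, 1.462]
force: [-0.1, 2.7, 3.2]
width: 63.9
gripper_force: 5.3
clock: 11.88
eef_pos: [553.4, -143.7, 45.9]
tool_rot: [-3.14, -0.0, 1.461]
force: [-0.4, 2.3, -0.0]
width: 64.0
gripper_force: 5.5
```

```bash
python3 -m crank '[[[0.13,0,0.24,0],[0.12,0,0.24,0],[0.12,0,0.24,0],[0.11,0,0.24,0],[0.08,0,0.2,0],[0.08,0,0.2,0],[0.05,0,0.15,0],[0,0,0,0],[0,0,0,0]]]'
python3 -m crank '[[[0.04,0,0.15,0],[0.02,0,0.12,0],[0,0,0,0],[0,0,0,0]]]'
python3 - <<'E'
from h import *
w=ctrl.get_image("wrist"); s=ctrl.get_image("scene")
cv2.imwrite("pics/i.png",np.hstack([cv2.resize(s["img"][160:250,160:260],(400,360)),cv2.resize(w["img"],(400,360))])[:,:,::-1])
E
```

```text
clock: 12.63
eef_pos: [555.5, -127.6, 9.2]
tool_rot: [-3.141, 0.0, 1.46]
force: [-0.9, -0.7, -1.6]
width: 64.0
gripper_force: 5.4
clock: 12.97
eef_pos: [556.1, -126.0, 2.7]
tool_rot: [-3.141, 0.0, 1.46]
force: [0.4, -0.1, -0.7]
width: 64.0
gripper_force: 5.4
```

View pics/i.png

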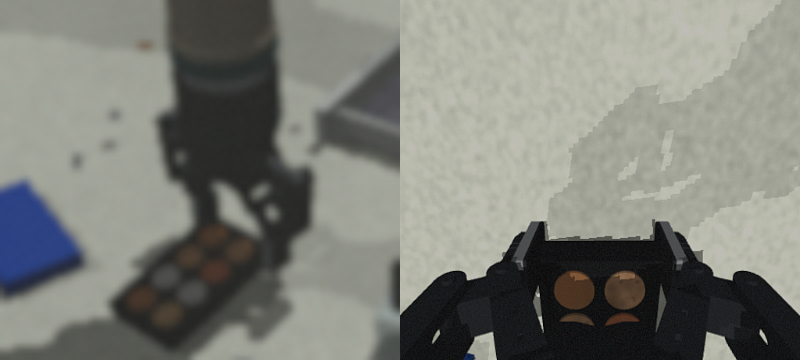

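The crop shows the palette pans up and nearly flat. I'll set it down, open, shift back to its centre and regrip.

```bash
python3 -m crank '[[[0,0,0.1,0],[0,0,0.06,0],[0,0,0,0],[0,0,0,0]]]'
python3 -m crank '[[[0,0,0,0],[0,0,0,0],[0,0,0,0],[0,0,0,0],[0,0,0,0],[-0.4,0,0,0],[-0.5,0,0,0],[-0.5,0,0,0],[-0.5,0,0,0],[0,0,0,0]]]' -1
python3 -m crank '[[[0,0,0,0],[0,0,0,0],[0,0,0,0],[0,0,0,0],[0,0,0,0],[0,0,0,0]]]' -0.45
python3 -m crank '[[[0,0,-0.4,0],[0,0,-0.8,0],[0,0,-0.8,0],[0,0,-0.4,0],[0,0,0,0]]]'
python3 - <<'E'
from h import *
t=ctrl.get_image("top")
for d in ctrl.trace("top","palette")[:2]:
    P=np.array([onz(t,p,70)[:2] for p in np.argwhere(d["mask"])],np.float32);print(d["confidence"],cv2.minAreaRect(P),P.min(0),P.max(0))
w=ctrl.get_image("wrist")
cv2.imwrite("pics/j.png",np.hstack([cv2.resize(t["img"][130:310,190:370],(400,400)),cv2.resize(w["img"],(400,400))])[:,:,::-1])
# drawer walls from top image: brightness profiles
g=t["img"].sum(2).astype(int)
print("rows",[(r,g[r,212]) for r in range(148,226,2)]);print("cols",[(c,g[195,c]) for c in range(184,262,2)])
for r,c,z in((195,193,30),(195,250,30),(217,221,38),(155,221,52)):print(r,c,onz(t,(r,c),z))
E
```

```text
clock: 13.4
eef_pos: [556.3, -125.8, -1.2]
tool_rot: [3.141, -0.0, 1.46]
force: [0.1, 0.1, -0.7]
width: 63.7
gripper_force: 5.5
clock: 14.23
eef_pos: [549.8, -178.8, -1.2]
tool_rot: [-3.141, 0.003, 1.454]
force: [0.3, -0.7, -0.1]
width: 85.8
gripper_force: 0.0
clock: 14.73
eef_pos: [550.9, -173.0, -0.8]
tool_rot: [3.142, 0.0, 1.46]
force: [-1.1, -1.7, 4.8]
width: 63.0
gripper_force: 49.0
clock: 15.15
eef_pos: [552.7, -172.9, 61.1]
tool_rot: [3.137, -0.0, 1.461]
force: [0.7, -0.2, -1.7]
width: 62.9
gripper_force: 49.0
0.95 ((397.7431945800781, -189.196044921875), (63.78236389160156, 106.73206329345703), 66.94869232177734) [ 341.  -236.8] [ 456.  -144.1]
0.7 ((554.1764526367188, -169.3800506591797), (94.90187072753906, 63.148223876953125), 84.4006576538086) [ 518.9 -213.6] [ 588.4 -121.4]
rows [(148, np.int64(454)), (150, np.int64(441)), (152, np.int64(440)), (154, np.int64(424)), (156, np.int64(153)), (158, np.int64(135)), (160, np.int64(197)), (162, np.int64(213)), (164, np.int64(229)), (166, np.int64(200)), (168, np.int64(207)), (170, np.int64(210)), (172, np.int64(215)), (174, np.i
[... 837 characters left out ...]
 np.int64(204)), (210, np.int64(215)), (212, np.int64(210)), (214, np.int64(197)), (216, np.int64(216)), (218, np.int64(205)), (220, np.int64(202)), (222, np.int64(201)), (224, np.int64(215)), (226, np.int64(219)), (228, np.int64(224)), (230, np.int64(214)), (232, np.int64(237)), (234, np.int64(236)), (236, np.int64(235)), (238, np.int64(233)), (240, np.int64(237)), (242, np.int64(242)), (244, np.int64(211)), (246, np.int64(473)), (248, np.int64(279)), (250, np.int64(254)), (252, np.int64(471)), (254, np.int64(502)), (256, np.int64(494)), (258, np.int64(496)), (260, np.int64(496))]
195 193 [580.5 193.3  30. ]
195 250 [580.4  35.4  30. ]
217 221 [518.9 114.2  38. ]
155 221 [688.5 115.   52. ]
```

View pics/j.png

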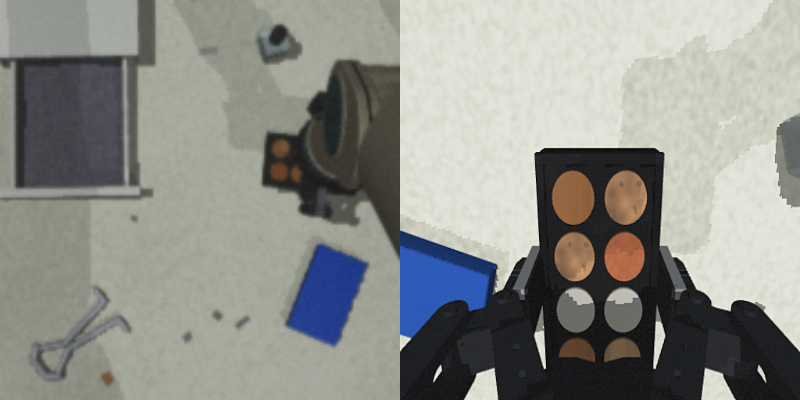

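The left panel shows the drawer at cols 15–130, rows 55–190. The right panel shows the palette held pans up, with its far edge at row 150. I'll work out the palette centre offset and the move.

```bash
python3 - <<'E'
from h import *
w=ctrl.get_image("wrist");s=ctrl.read_state();p=s["eef_pos"];y=s["tool_rot"][2]
X=np.array([np.cos(y),np.sin(y)]);Y=np.array([np.sin(y),-np.cos(y)])
g=w["img"].sum(2).astype(int);print([(r,g[r,256]) for r in range(136,156,2)])
for rc in((144,256),(147,174),(147,338)):
    q=onz(w,rc,p[2]+17)[:2]-p[:2];print(rc,q@X,q@Y)
t=ctrl.get_image("top")
for n,z in(("drawer_floor",8),("drawer_front",21)):
    for d in ctrl.place_of("top",n)[:1]:print(n,onz(t,d["position"],z))
d=np.array([607,115])-p[:2];yaw=np.pi/2;print(p,y,d@X/25,d@Y/25,"after turn:",d[1]/25,d[0]/25)
E
```

```text
[(136, np.int64(671)), (138, np.int64(670)), (140, np.int64(691)), (142, np.int64(147)), (144, np.int64(84)), (146, np.int64(35)), (148, np.int64(113)), (150, np.int64(93)), (152, np.int64(86)), (154, np.int64(101))]
(144, 256) 53.07232086063492 -0.3380134335106222
(147, 174) 51.952336846153564 -32.1090007616896
(147, 338) 51.983680808188936 31.4774680627077
drawer_floor [631.7 115.2   8. ]
drawer_front [504.4 117.   21. ]
[ 550.06740367 -172.88423886   57.82057598] 1.4599935140086333 11.696568900366646 0.9900125136467794 after turn: 11.515369554554987 2.277303853294402
```

```bash
python3 -m crank '[[[0,0,0,-0.35],[0,0,0,-0.7],[0,0,0,-0.34]]]'
python3 -m crank '[[[0.5,0.1,0,0],[0.9,0.18,0,0],[0.96,0.18,0,0],[0.96,0.18,0,0],[0.96,0.18,0,0],[0.96,0.18,0,0],[0.96,0.18,0,0],[0.96,0.18,0,0],[0.96,0.18,0,0],[0.96,0.18,0,0],[0.9,0.18,0,0],[0.8,0.18,0,0]]]'
python3 -m crank '[[[0.5,0.1,0,0],[0.22,0.1,0,0],[0,0,0,0],[0,0,0,0]]]'
python3 - <<'E'
from h import *
w=ctrl.get_image("wrist");t=ctrl.get_image("top");s=ctrl.read_state();print(s["eef_pos"],s["tool_rot"],s["clock"])
cv2.imwrite("pics/k.png",np.hstack([cv2.resize(t["img"][130:230,170:270],(400,400)),cv2.resize(w["img"],(400,400))])[:,:,::-1])
E
```

```text
clock: 15.75
eef_pos: [550.7, -173.1, 58.4]
tool_rot: [-3.141, -0.0, 1.574]
force: [0.5, 0.6, -2.0]
width: 62.8
gripper_force: 48.9
clock: 16.75
eef_pos: [602.5, 99.9, 58.8]
tool_rot: [-3.141, -0.001, 1.572]
force: [-0.3, 0.3, -2.4]
width: 63.0
gripper_force: 48.9
clock: 17.08
eef_pos: [607.6, 113.1, 58.6]
tool_rot: [-3.141, 0.001, 1.57]
force: [0.7, -0.8, -2.4]
width: 62.1
gripper_force: 48.9
[607.57650957 111.99292601  58.64848052] [-3.14084240e+00  1.67855382e-03  1.56855565e+00] 17.1833
```

View pics/k.png

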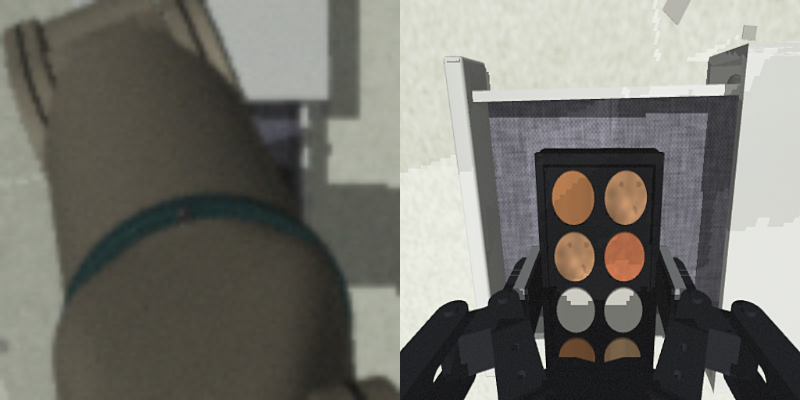

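The right panel shows the palette inside the drawer outline: side wall at row 95, front panel at cols 445–490, unit at cols 705–745. I'll check the clearances numerically.

```bash
python3 - <<'E'
from h import *
w=ctrl.get_image("wrist")
k=512/400;f=lambda r,c:(r*.96,(c-400)*k)
for n,rc,z in(("wall y+ inner top",f(102,600),30),("front inner top",f(110,474),38),("floor y+ edge",f(117,600),8),("floor front",f(200,490),8),("unit",f(90,710),52)):print(n,onz(w,rc,z))
E
```

```text
wall y+ inner top [607.4 181.5  30. ]
front inner top [529.3 178.3  38. ]
floor y+ edge [607.4 173.    8. ]
floor front [520.5 125.3   8. ]
unit [668.7 186.6  52. ]
```

```bash
python3 -m crank '[[[0.02,-0.17,0.3,0],[0,0,0.4,0],[0,0,0.4,0],[0,0,0.3,0],[0,0,0.2,0],[0,0,0.1,0],[0,0,0.06,0],[0,0,0,0],[0,0,0,0]]]'
python3 -m crank '[[[0,0,0.06,0],[0,0,0.06,0],[0,0,0,0],[0,0,0,0]]]'
python3 -m crank '[[[0,0,0.05,0],[0,0,0.05,0],[0,0,0,0],[0,0,0,0]]]'
```

```text
clock: 17.98
eef_pos: [603.8, 114.9, 15.0]
tool_rot: [3.141, -0.0, 1.571]
force: [0.1, -0.4, -2.4]
width: 62.6
gripper_force: 48.9
clock: 18.32
eef_pos: [603.6, 114.8, 11.9]
tool_rot: [3.141, -0.0, 1.571]
force: [0.4, 0.3, -2.0]
width: 62.9
gripper_force: 48.9
clock: 18.65
eef_pos: [603.5, 114.8, 9.2]
tool_rot: [-3.141, 0.0, 1.571]
force: [-1.3, -0.3, -2.0]
width: 62.7
gripper_force: 48.9
```

```bash
python3 -m crank '[[[0,0,0.04,0],[0,0,0.04,0],[0,0,0,0],[0,0,0,0]]]'
python3 -m crank '[[[0,0,0.04,0],[0,0,0,0],[0,0,0,0],[0,0,0,0]]]'
```

```text
clock: 18.98
eef_pos: [603.6, 114.8, 7.3]
tool_rot: [3.142, -0.0, 1.571]
force: [0.3, 0.7, -3.2]
width: 62.5
gripper_force: 49.0
clock: 19.32
eef_pos: [604.1, 114.8, 7.2]
tool_rot: [3.14, -0.0, 1.571]
force: [-0.6, -1.0, 6.4]
width: 62.8
gripper_force: 49.8
```

Contact. I'll release it gently, rise clear and look.

```bash
python3 -m crank '[[[0,0,0,0],[0,0,0,0]]]' -0.5
python3 -m crank '[[[0,0,0,0],[0,0,0,0],[0,0,0,0],[0,0,0,0]]]' -0.75
python3 -m crank '[[[0,0,-0.3,0],[0,0,-0.5,0],[0,0,-1,0],[0,0,-1,0],[0,0,-1,0],[0,0,0,0]]]'
python3 - <<'E'
from h import *
w=ctrl.get_image("wrist");s=ctrl.get_image("scene")
cv2.imwrite("pics/l.png",np.hstack([cv2.resize(s["img"][140:240,220:340],(400,400)),cv2.resize(w["img"],(400,400))])[:,:,::-1])
E
```

```text
clock: 19.48
eef_pos: [604.0, 114.9, 6.4]
tool_rot: [3.141, -0.0, 1.571]
force: [0.8, 0.6, 0.7]
width: 63.9
gripper_force: 0.3
clock: 19.82
eef_pos: [603.5, 114.8, 6.2]
tool_rot: [-3.141, 0.0, 1.571]
force: [-0.9, 0.5, 0.3]
width: 75.0
gripper_force: 0.0
clock: 20.32
eef_pos: [607.3, 115.8, 107.6]
tool_rot: [3.132, -0.002, 1.571]
force: [0.3, -0.2, -0.5]
width: 74.5
gripper_force: 0.0
```

View pics/l.png

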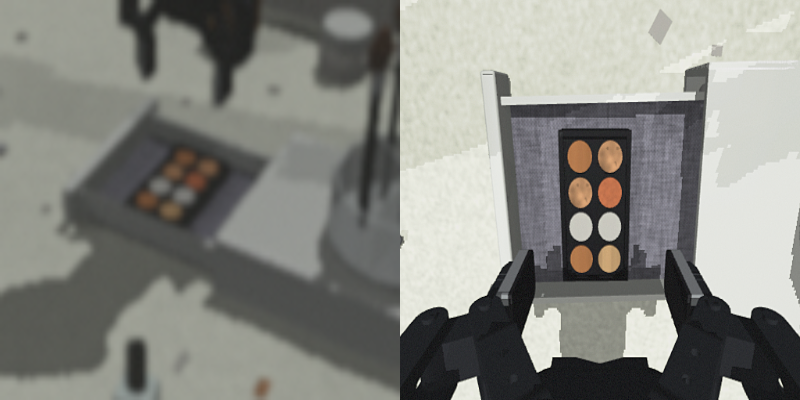

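The palette lies pans up and flat in the drawer: wrist panel cols 560–632, rows 128–282. Next I'll shut the fingers, go in front of the drawer panel and push.

```bash
python3 -m crank '[[[0,-0.5,0,0],[0,-1,0,0],[0,-1,0,0],[0,-1,0,0],[0,-1,0,0],[0,-0.8,0,0],[0,-0.2,0.5,0],[0,0,1,0],[0,0,1,0],[0,0,0.6,0],[0,0,0.3,0],[0,0,0,0]]]' 1
python3 -m crank '[[[0,0.3,0,0],[0,0.2,0,0],[0,0.2,0,0],[0,0.2,0,0],[0,0.2,0,0],[0,0.2,0,0],[0,0.2,0,0],[0,0.2,0,0]]]'
```

```text
clock: 21.42
eef_pos: [464.5, 114.4, 14.6]
tool_rot: [-3.138, 0.001, 1.571]
force: [0.5, -0.3, -0.3]
width: 0.0
gripper_force: 0.0
clock: 22.08
eef_pos: [508.2, 114.7, 16.4]
tool_rot: [-3.14, 0.0, 1.571]
force: [-2.2, -0.1, 1.5]
width: 0.3
gripper_force: 1.0
```

```bash
python3 -m crank '[[[0,0.25,0,0],[0,0.3,0,0],[0,0.35,0,0],[0,0.4,0,0],[0,0.4,0,0],[0,0.4,0,0],[0,0.4,0,0],[0,0.4,0,0],[0,0.4,0,0],[0,0.4,0,0],[0,0.4,0,0],[0,0.3,0,0]]]'
python3 -m crank '[[[0,0.25,0,0],[0,0.2,0,0],[0,0.2,0,0],[0,0.2,0,0],[0,0.2,0,0],[0,0,0,0]]]'
```

```text
clock: 23.08
eef_pos: [619.8, 115.4, 16.1]
tool_rot: [3.141, -0.001, 1.571]
force: [-2.6, 1.1, 0.2]
width: 0.2
gripper_force: 1.0
clock: 23.58
eef_pos: [646.6, 114.4, 16.5]
tool_rot: [3.139, 0.0, 1.57]
force: [1.0, 0.1, 0.3]
width: -0.1
gripper_force: 0.0
```

```bash
python3 -m crank '[[[0,0.16,0,0],[0,0.16,0,0],[0,0.16,0,0],[0,0,0,0]]]'
python3 -m crank '[[[0,0.12,0,0],[0,0.12,0,0],[0,0,0,0]]]'
python3 -m crank '[[[0,0.1,0,0],[0,0.1,0,0],[0,0,0,0]]]'
```

```text
clock: 23.92
eef_pos: [654.1, 114.4, 16.2]
tool_rot: [-3.135, 0.002, 1.571]
force: [-6.4, -0.2, 3.9]
width: -0.4
gripper_force: 3.3
clock: 24.17
eef_pos: [660.9, 114.5, 16.2]
tool_rot: [-3.138, 0.001, 1.571]
force: [-1.4, -0.2, -0.4]
width: 0.2
gripper_force: 0.8
clock: 24.42
eef_pos: [663.2, 114.5, 16.0]
tool_rot: [-3.131, 0.002, 1.571]
force: [-13.5, -0.3, 9.5]
width: 0.2
gripper_force: 6.6
```

```bash
python3 -m crank '[[[0,0.05,0,0],[0,0,0,0]]]'
python3 -m crank '[[[0,-0.4,0,0],[0,-0.8,0,0],[0,-1,0,0],[0,-1,-0.3,0],[0,-1,-0.5,0],[-1,-0.5,-1,0],[-1,0,-1,0],[-1,0,-1,0],[-1,0,-1,0],[-1,0,0,0],[-1,0,0,0],[0,0,0,0]]]'
python3 - <<'E'
from h import *
t=ctrl.get_image("top");s=ctrl.get_image("scene")
cv2.imwrite("pics/m.png",np.hstack([cv2.resize(s["img"],(400,300)),cv2.resize(t["img"],(400,300))])[:,:,::-1])
for n,z in(("drawer_front",21),("drawer_floor",8),("unit",0)):
    for d in ctrl.place_of("top",n)[:1]:print(n,d["confidence"],onz(t,d["position"],z))
g=t["img"].sum(2).astype(int);print([(r,g[r,212]) for r in range(148,176,2)],onz(t,(160,212),38))
E
```

```text
clock: 24.58
eef_pos: [663.2, 114.5, 16.0]
tool_rot: [-3.129, 0.002, 1.571]
force: [-15.7, 0.1, 11.4]
width: -0.0
gripper_force: 7.9
clock: 25.58
eef_pos: [553.1, -43.1, 137.3]
tool_rot: [3.138, 0.005, 1.562]
force: [-0.5, -0.5, 0.4]
width: -0.1
gripper_force: 0.0
drawer_front 0.97 [656.8 117.8  21. ]
unit 0.61 [800.2 122.6   0. ]
[(148, np.int64(510)), (150, np.int64(513)), (152, np.int64(512)), (154, np.int64(499)), (156, np.int64(313)), (158, np.int64(511)), (160, np.int64(456)), (162, np.int64(220)), (164, np.int64(342)), (166, np.int64(485)), (168, np.int64(480)), (170, np.int64(497)), (172, np.int64(493)), (174, np.int64(495))] [677.7 141.2  38. ]
```

View pics/m.png

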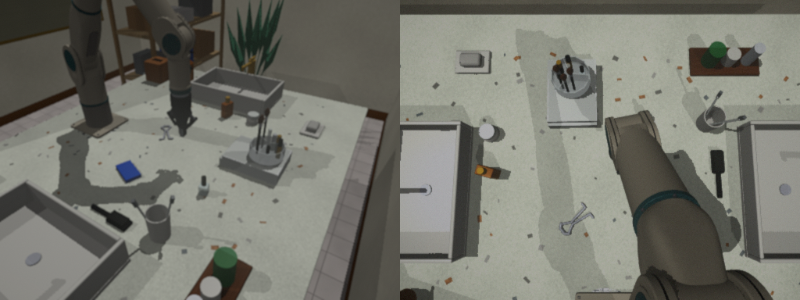

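The final view shows the drawer shut flush in the unit: top panel cols 548–602, row 125. The stop was felt after about 158 mm of travel, and the other things stand where they were.

```bash
python3 -c "from cell import ctrl; print(ctrl.finish_job())"
```

```text
the job is handed in; nothing more can be done
None
```

The palette is turned pans up and laid flat in the drawer, the drawer is pushed home past its detent to the stop, and the job was handed in about 26 s into the 72 s limit (no verdict came back).

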